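# Shut and latch the junction box

## Task

Shut the lid of the grey junction box and latch it with its T-handle quarter-turn fastener. The slot for the fastener is hidden under the lid, so keep pressing on the handle while turning it until it drops into the slot, push it fully in, turn it a quarter turn clockwise to its stop, and let go so that it stays latched. Leave the cutters, tape measure and tape roll beside the box where they are.

Things in the scene. Friction and masses are not known exactly. Their poses are not given: they have to be found in the camera images.
- junction_box: grey junction box fixed to the bench, 150 (x) x 170 (y) x 70 mm high without its lid; origin at the centre of its underside, z up, -x is its front (towards the robot), the lid's hinge runs along y at its far edge (x = +75, z = 70 mm in this frame)
- lid (a joint): opening angle of the lid in rad: 0 shut, grows as its front edge rises; the lid starts partly open, is stiff enough to stay where it is left (a push of 1 to 3 N at its front edge shuts it). It is a flat grey plate 154 x 174 x 12 mm, its top at 82 mm above the bench when shut
- lid_edge (a point): middle of the lid's front edge, on its upper (outer) face, 150 mm from the hinge; x points to the hinge, y along the hinge, z out of the upper face
- handle_grip (a point): centre of the black T-handle's grip bar, 66 mm long, 14 wide, 24 high, on a 12 mm steel shank. Its x runs along the bar, z out of the lid. The handle turns about this z axis, 110 mm from the hinge, mid-way across the lid. The bar's centre is 38 mm above the lid's upper face with the handle out, 25 mm with it fully in. The bar starts roughly across the slot
- handle (a joint): turning angle of the handle, rad, grows clockwise seen from above; 0: bar square to the hinge. Drag under 0.1 N m; stays where left. A cross lug at the shank's hidden foot lies along the bar. Its slot, fixed in the box under the lid, points anywhere from -0.6 to +0.6 (half a turn round fits too) and takes the lug within about 0.1 rad. Once through, it turns only clockwise, 1.57 rad to a hard stop
- press (a joint): how far the handle is in: 0 (out) to 0.013 m (fully in). A spring pushes it out, 3.5 N when out, 8 N when in. Lid shut and lug off the slot: it stops hard at 0.0015. Through the slot it goes fully in; turning there needs more than 0.011. Let go at the end of the quarter turn it springs back to 0.0085 and stays latched; let go earlier it stays at 0.011, not latched, or comes right out
- side_cutters: red-handled side cutters, 60 x 119 x 21 mm, lying in front of the box; origin at the centre of the underside. To be left alone
- tape_measure: yellow tape measure, 36 x 74 x 62 mm, standing at the right of the box; origin at the centre of the underside. To be left alone
- tape_black: roll of black tape, 68 mm across, 19 mm high, at the left of the box; origin at the centre of the underside. To be left alone

How it is judged:
By the outcome, as a careful person would: the job done as asked, in the order asked, and still so for the second after the job is handed in, with the robot touching nothing.
It also fails if it takes over 58 s, if anything falls off the work surface, if the arm or the gripper's body presses on something with over 40 N, if the wrist force passes 120 N, or if a joint passes its speed limit or range.

## Robot

A 6-joint arm with a two-finger parallel gripper is mounted at the origin on a cart in front of the work surface, level with it; the furniture and walls round the work are solid. World frame = base frame: x ahead of the robot, y to its left, z up, the work surface at z = 0. Lengths are in m, angles in rad, forces in N, time in s.
With the tool pointing down it reaches from about 0.325 to 0.775 m from the base axis. Payload 5.5 kg.
Tool frame: the origin (TCP) lies at the very end of the fingers, on their centre line; the grasp point (between the pads) lies 19 mm behind it; z points along the fingers, y is the line along which they close (so a half turn about z gives the same grasp; the last joint's range is limited). The gripper opens to 88 mm and grips with 3 to 60 N. Pads are 20 mm wide; open, the fingers measure 115 mm over their backs; the gripper's body (75 mm by 178 mm) begins 61 mm behind the grasp point.
Start: joints at [1.161, 0.091, 1.231, -0, 1.82, -0.057], TCP at [0.207, 0.563, 0.185] pointing down, gripper open.
Joint ranges: [-2.87, 2.87], [-0.86, 2.18], [0.17, 2.46], [-1.51, 4.65], [0.06, 2.69], [-2.65, 2.65]. Speed limits (rad/s): [2.57, 2.57, 3.01, 3.14, 3.14, 3.14].

## Interface

Orientations are given as a 3x3 rotation matrix whose columns are the frame's x, y, z axes.
In Python, from bench import * gives the robot as it stands.
- The arm moves only by the tool apply_moves, never from a script. Its argument "rows" is a list of rows, each a list of 6 numbers: the shift along the tool's x, y, z in mm, then the turn, a rotation vector about the tool's x, y, z in degrees. A call has 1 to 20 rows; each row is the pose to reach, as a shift and turn from the pose commanded when the call began, along the tool's axes at that moment; what a row does not reach only later rows make up. A row lasts 1/12 s, in which the tool goes at most 41.7 mm and 7.16 degrees, less where a joint would pass 70% of its speed; a pose out of reach is approached as far as the arm can. A call with a gripper value outside its range is refused whole. "jaw" is the opening, from 0 (shut) to 1 (fully open), set as the call begins (left out, the last holds). The fingers move at their own pace and stop on an object; "force" is the grip in N (left out, the last holds). Time passes only in rows, so rows that repeat a pose let the fingers close. It gives the time, the measured TCP pose, the force, the opening and the grip force at its end, in the units of the state.
- state(): the state, without advancing time (a new reading comes with each control period).
- get_image(name): name is "scene" or "top" or "wrist"; returns the picture (480x640x3 uint8, blue, green, red); there is no depth.
- camera_model(name): a dict with "intrinsics" (3x3 intrinsics, pixels), "eye" and "rotation" of the camera in the world; the wrist camera has in their place "mount" (4x4, takes a point from camera to tool coordinates, whose origin is the TCP and whose axes are the flange's). Camera axes: x right, y up, looking along -z (the intrinsics and any distortion apply to the point x, -y, -z); pixel columns grow to the right and rows downward; lengths in m; the calibration is good to about 2 mm. A picture is of the moment at which its call begins: read the wrist's pose just before it. camera_model takes no time and is no camera call.
- close_job(): hands the job in; it is judged then, once.
The state is a dict: "t": time; "q": joint angles; "joint_velocities": joint speeds; "effort": joint torques, N m; "ee_pos": TCP position; "eef_rot": TCP orientation; "wrist_force": force on the tool from outside, world axes, zero at the start; "wrist_torque": the same for the moment, N m; "grip_width": opening from 0.0 (shut) to 1.0 (fully open); "finger_force": force on a finger pad.
Only numpy, scipy, OpenCV 4.12 (cv2) and the standard library are available. Lean on these libraries where they do the work, as an engineer would, in place of code of your own. Each camera call takes 0.05 s, during which the arm holds its last target. There are 200 camera calls.

## Working session

There is one attempt and no reset: what is moved stays moved. The work goes in short steps, Python scripts to look and compute and a tool call to move; the robot and the scene stay as the last step left them, time stands still between calls to the robot, and variables do not carry over. Pictures are saved under pics/ and viewed, at most 10 in all, crops included, and the job is handed in when it is done.

Besides the shell and the picture viewer there is one more tool, called after "Emit:" as name([rows], argument=value, ...), one row to a line, values as JSON. apply_moves: Moves the arm, as the interface text tells. Its arguments: {"type":"object","properties":{"rows":{"type":"array"},"jaw":{"type":"number"},"force":{"type":"number"}},"required":["rows"]}

```bash
mkdir -p pics; ls; cat > h.py <<'E'
from bench import *
import numpy as np, cv2
def save(n,f):
    im=get_image(n); cv2.imwrite('pics/'+f,im); return im
E
python3 - <<'E'
from h import *
np.set_printoptions(precision=4,suppress=True)
a=save("scene","s1.png");b=save("top","t1.png")
for n in("scene","top","wrist"): print(n,camera_model(n))
s=state();print(s["t"],s["ee_pos"],s["eef_rot"])
E
```

```text
pics
scene {'intrinsics': array([[546.3712,   0.    , 319.1901],
       [  0.    , 546.3712, 240.3388],
       [  0.    ,   0.    ,   1.    ]]), 'eye': array([ 0.1787, -0.3953,  0.5701]), 'rotation': array([[ 0.9013,  0.2261, -0.3696],
       [-0.4331,  0.4924, -0.755 ],
       [ 0.0113,  0.8405,  0.5417]])}
top {'intrinsics': array([[512.8763,   0.    , 327.1262],
       [  0.    , 512.8763, 248.6625],
       [  0.    ,   0.    ,   1.    ]]), 'eye': array([0.3226, 0.2915, 0.9984]), 'rotation': array([[ 0.0223,  0.9797, -0.199 ],
       [-0.9997,  0.0238,  0.0051],
       [ 0.0097,  0.1988,  0.98  ]])}
wrist {'intrinsics': array([[336.3055,   0.    , 318.1083],
       [  0.    , 336.3055, 233.2422],
       [  0.    ,   0.    ,   1.    ]]), 'mount': array([[ 0.0001,  0.9523,  0.3051,  0.085 ],
       [ 1.    , -0.0004,  0.0009,  0.0005],
       [ 0.0009,  0.3051, -0.9523, -0.2007],
       [ 0.    ,  0.    ,  0.    ,  1.    ]])}
0.1 [0.2072 0.5628 0.184 ] [[-0.9384  0.3455 -0.0007]
 [ 0.3455  0.9384 -0.0016]
 [ 0.0001 -0.0018 -1.    ]]
```

View pics/s1.png

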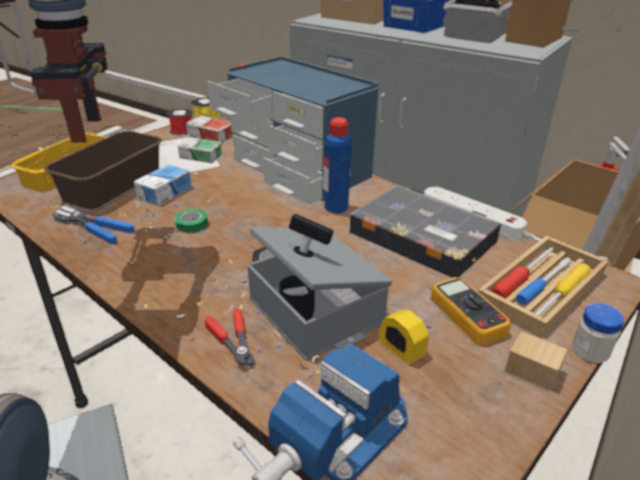

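View pics/t1.png

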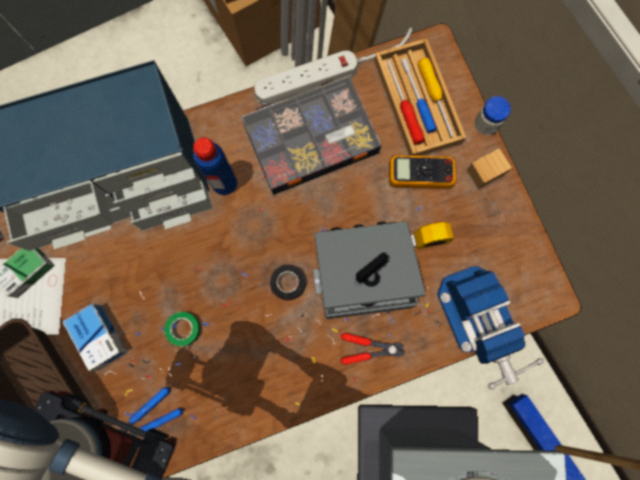

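The scene view shows the box at around (320,290) with its lid partly open and the T-handle at (310,230). In the top view the lid spans (317,222) to (424,305), the handle is at (373,268), the cutters are at (370,348), the tape measure at (435,233) and the black tape at (289,281). I'll crop in on both views to get the corners.

```bash
python3 - <<'E'
import cv2,numpy as np
a=cv2.imread('pics/s1.png')[205:355,235:400];b=cv2.imread('pics/t1.png')[210:330,300:450]
A=cv2.resize(a,None,fx=4,fy=4,interpolation=cv2.INTER_CUBIC);B=cv2.resize(b,None,fx=5,fy=5,interpolation=cv2.INTER_CUBIC)
for i,(I,x0,y0,f) in enumerate(((A,235,205,4),(B,300,210,5))):
    for k in range(0,I.shape[1]//f,20): cv2.putText(I,str(x0+k),(k*f,10),0,.35,(0,0,255)); cv2.line(I,(k*f,12),(k*f,18),(0,0,255))
    for k in range(0,I.shape[0]//f,20): cv2.putText(I,str(y0+k),(0,k*f+4),0,.35,(0,0,255)); cv2.line(I,(24,k*f),(30,k*f),(0,0,255))
cv2.imwrite('pics/s1c.png',A);cv2.imwrite('pics/t1c.png',B)
E
```

```text
(no output)
```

View pics/s1c.png

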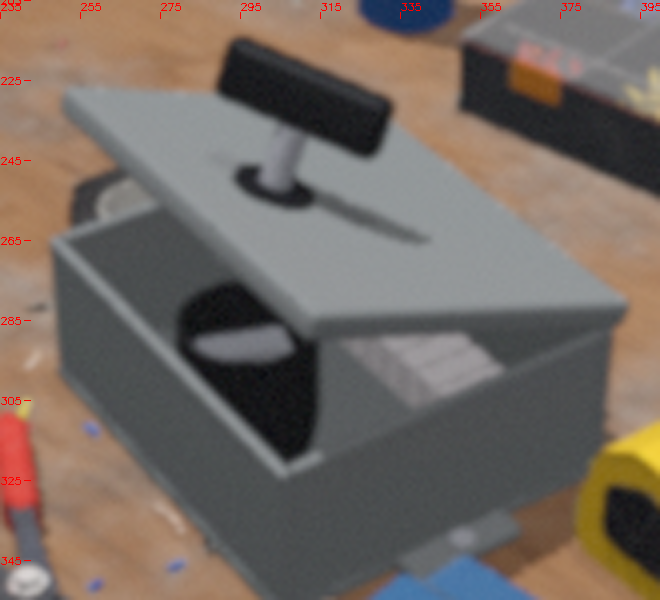

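View pics/t1c.png

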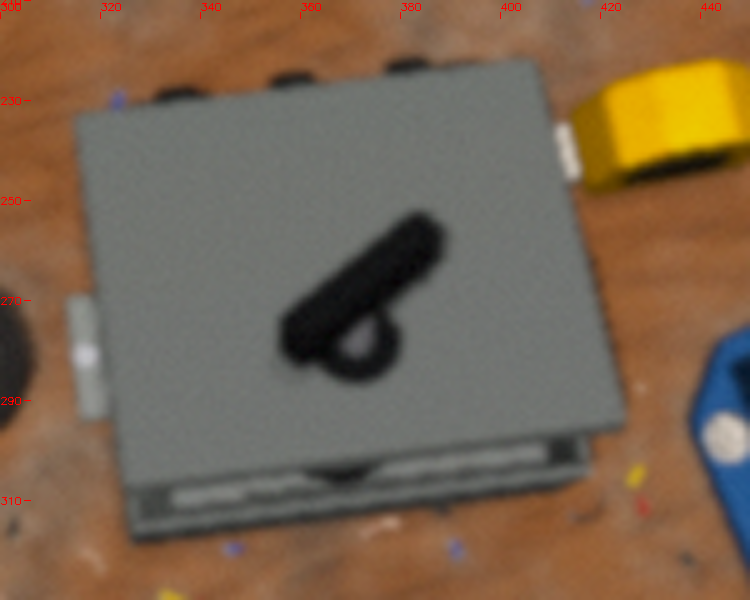

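The crops give lid corners of FL (251,227.5), FR (313,284.5) and BR (391,280) in the scene view. In the top view they are FL (326,306), FR (424.5,295), BR (406,222) and BL (315,233). The bar centre is about (311,230) in the scene and (372.5,267) in the top view. Next is triangulation.

```bash
cat >> h.py <<'E'
np.set_printoptions(precision=4,suppress=True)
def ray(cam,p):
    m=camera_model(cam);K=m["intrinsics"];R=m["rotation"];e=m["eye"]
    d=np.array([(p[0]-K[0,2])/K[0,0],-(p[1]-K[1,2])/K[1,1],-1]);d=R@d
    return np.array(e),d/np.linalg.norm(d)
def tri(r):
    A=sum(np.eye(3)-np.outer(d,d) for e,d in r);b=sum((np.eye(3)-np.outer(d,d))@e for e,d in r)
    x=np.linalg.solve(A,b);return x,[np.linalg.norm(np.cross(x-e,d))*1e3 for e,d in r]
def plane(cam,p,z):
    e,d=ray(cam,p);return e+d*(z-e[2])/d[2]
E
python3 - <<'E'
from h import *
P={}
for n,s,t in (("FL",(251,227.5),(326,306)),("FR",(313,284.5),(424.5,295)),("BR",(391,280),(406,222)),("bar",(311,230),(372.5,267)),("ring",(303,251.5),(371.5,278.5)),("rimFL",(249,265),(326,316)),("rimFR",(306,323),(417.5,304)),
 ("barL",(292,221),(360,277)),("barR",(330,238),(385,256))):
    x,r=tri([ray("scene",s),ray("top",t)]);P[n]=x;print(n,x,np.round(r,1))
print("BL@82",plane("top",(315,233),.083),"BR@82",plane("top",(406,222),.083))
for a,b in (("FL","FR"),("FR","BR"),("rimFL","rimFR"),("barL","barR")):
  d=P[b]-P[a];print(a,b,np.linalg.norm(d),np.degrees(np.arctan2(d[1],d[0])))
E
```

```text
FL [0.3984 0.2871 0.1347] [1.4 1.4]
FR [0.4226 0.1204 0.1335] [0.4 0.4]
BR [0.5621 0.1425 0.0818] [0.4 0.4]
bar [0.4634 0.2113 0.1561] [1. 1.]
ring [0.4493 0.2096 0.1236] [0.5 0.5]
rimFL [0.3884 0.2858 0.0681] [0.8 0.8]
rimFR [0.4129 0.1209 0.0702] [0.1 0.1]
barL [0.444  0.2328 0.1646] [1.9 1.9]
barR [0.4836 0.1898 0.1496] [1.2 1.2]
BL@82 [0.5372 0.3097 0.083 ] BR@82 [0.5622 0.1426 0.083 ]
FL FR 0.16852330818410674 -81.73649224657417
FR BR 0.15042901314979293 9.027591164324855
rimFL rimFR 0.16676032342960817 -81.52635477287541
barL barR 0.060376057200511236 -47.37090595721484
```

Measurements agree with the given sizes: rim at z=70 mm, lid side 150 mm, lid angle about 20° and box yaw about 8.4°. The hinge middle is about (0.5465, 0.2245). With the lid shut, the handle axis is about (0.4377, 0.2084) and the handle angle about +0.94 rad. First I close the jaws and go above the front part of the lid, to the right of the handle.

Emit:
apply_moves([
  [-25,-22,0,0,0,2],
  [-56,-48,0,0,0,4],
  [-90,-77,0,0,0,7],
  [-118,-101,0,0,0,9],
  [-146,-125,0,0,0,11],
  [-174,-149,0,0,0,13],
  [-202,-173,0,0,0,15],
  [-230,-196,0,0,0,17],
  [-258,-220,0,0,0,19],
  [-286,-244,0,0,0,21],
  [-312,-266,0,0,0,23],
  [-330,-282,0,0,0,25],
  [-337,-288,0,0,0,25.4],
  [-337,-288,0,0,0,25.4],
  [-337,-288,0,0,0,25.4],
], jaw=0, force=40)

```text
t: 1.35
ee_pos: [0.4238, 0.1767, 0.1848]
eef_rot: [[-0.699, 0.715, -0.001], [0.715, 0.699, 0.0], [0.001, -0.0, -1.0]]
wrist_force: [-1.5, 0.1, 0.5]
grip_width: 0.008
finger_force: 0.0
```

Emit:
apply_moves([
  [0,0,15,0,0,0],
  [0,0,32,0,0,0],
  [0,0,44,0,0,0],
  [0,0,50,0,0,0],
  [0,0,54,0,0,0],
  [1,-1,59,0,0,0],
  [1,-2,64,0,0,0],
  [2,-3,69,0,0,0],
  [3,-4,74,0,0,0],
  [4,-5,79,0,0,0],
  [4,-6,84,0,0,0],
  [5,-7,89,0,0,0],
  [6,-8,94,0,0,0],
  [6,-9,98,0,0,0],
  [7,-10,101,0,0,0],
  [7,-10,103,0,0,0],
  [7,-10,103,0,0,0],
])

```text
t: 2.77
ee_pos: [0.4118, 0.1743, 0.0815]
eef_rot: [[-0.7, 0.715, -0.001], [0.715, 0.7, -0.0], [0.0, -0.001, -1.0]]
wrist_force: [0.1, 0.4, -0.1]
grip_width: 0.005
finger_force: 0.0
```

Emit:
apply_moves([
  [0,0,1,0,0,0],
  [0,0,2,0,0,0],
  [0,0,3,0,0,0],
  [0,0,3,0,0,0],
])

```text
t: 3.1
ee_pos: [0.412, 0.1744, 0.079]
eef_rot: [[-0.7, 0.715, -0.0], [0.715, 0.7, 0.0], [0.0, 0.0, -1.0]]
wrist_force: [-0.7, 0.2, 0.1]
grip_width: 0.002
finger_force: 0.4
```

There's still no contact force at z=0.079, so I'm looking again.

```bash
python3 - <<'E'
from h import *
a=save("scene","s2.png");b=save("top","t2.png")
A=cv2.resize(a[190:360,220:410],(570,510),interpolation=cv2.INTER_CUBIC)
B=b[150:405,290:405]
cv2.imwrite('pics/c2.png',np.hstack([A,cv2.resize(B,(230,510))]))
s=state();print(s["ee_pos"],s["wrist_force"])
E
```

```text
[0.4121 0.1744 0.079 ] [-0.4818  0.3039 -0.329 ]
```

View pics/c2.png

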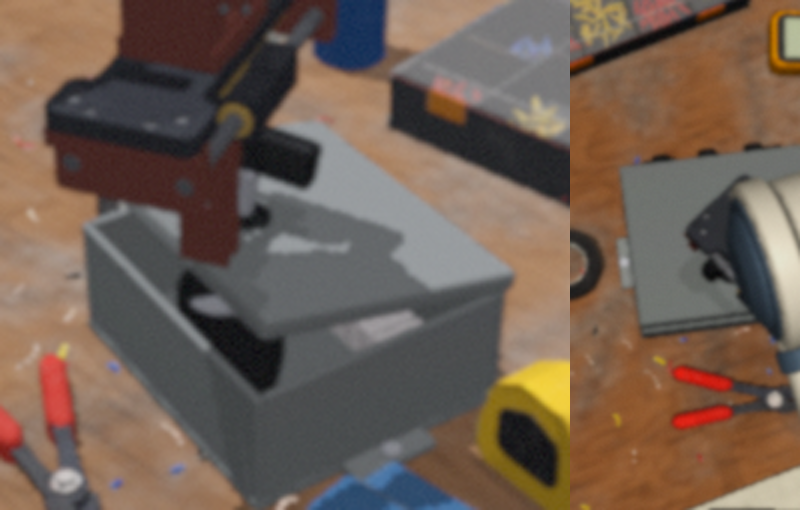

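```bash
python3 - <<'E'
from h import *
def proj(cam,X):
    m=camera_model(cam);K=m["intrinsics"];c=m["rotation"].T@(np.array(X)-m["eye"]);return (K@(np.array([c[0],-c[1],-c[2]])/-c[2]))[:2]
p=np.array([.412,.1744,.079])
for z in (.079,.09,.1,.11,.12): print(z,proj("scene",[p[0],p[1],z]))
h=np.array([.5465,.2245,.07]);u=np.array([.989,.146,0]);l=np.array([-.146,.989,0]);k=np.array([0,0,1])
for a in (0,5,10,12,14,16,20):
    r=np.radians(a);f=h-u*(.15*np.cos(r)-.012*np.sin(r))+k*(.15*np.sin(r)+.012*np.cos(r))
    print(a,proj("scene",f-.087*l),proj("scene",f+.087*l),f)
E
```

```text
0.079 [289.8367 295.8535]
0.09 [289.6986 289.7734]
0.1 [289.5711 284.1644]
0.11 [289.4419 278.4761]
0.12 [289.3109 272.7067]
0 [305.8545 318.7473] [245.6264 257.3706] [0.3982 0.2026 0.082 ]
5 [306.851  310.8736] [246.0366 250.1586] [0.3997 0.2028 0.095 ]
10 [308.5782 302.6769] [247.1112 242.7251] [0.4025 0.2032 0.1079]
12 [309.4739 299.3251] [247.7279 239.7052] [0.4039 0.2034 0.1129]
14 [310.486  295.9393] [248.4512 236.6658] [0.4054 0.2037 0.1179]
16 [311.6136 292.5251] [249.2807 233.6116] [0.4072 0.2039 0.1229]
20 [314.2115 285.6337] [251.2553 227.4786] [0.4112 0.2045 0.1326]
```

```bash
python3 - <<'E'
from h import *
w=save("wrist","w2.png");a=cv2.imread('pics/s2.png')
A=cv2.resize(a[230:330,240:330],(360,400),interpolation=cv2.INTER_CUBIC)
cv2.imwrite('pics/c3.png',np.hstack([A,cv2.resize(w[:,100:540],(440,480))[80:480]]))
print(state()["wrist_force"],state()["effort"])
E
```

```text
[-0.7462  0.5539  0.5253] [ -0.0351 -26.6087 -40.5405   0.0343  -0.0122   0.0006]
```

View pics/c3.png

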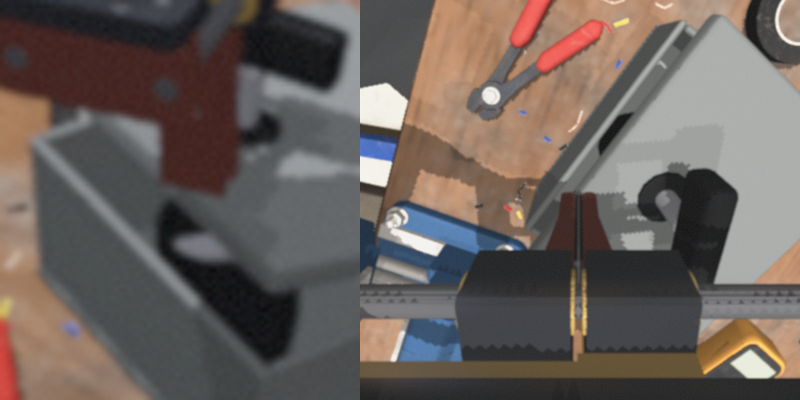

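The fingers look as if they end at the lid surface (z≈0.11, lid at about 11°) while the TCP reads 0.079. I'll lift and check where the tips really are.

Emit:
apply_moves([
  [0,0,-10,0,0,0],
  [0,0,-30,0,0,0],
  [0,0,-55,0,0,0],
  [0,0,-75,0,0,0],
  [0,0,-80,0,0,0],
  [0,0,-80,0,0,0],
])

```text
t: 3.75
ee_pos: [0.413, 0.1747, 0.1613]
eef_rot: [[-0.7, 0.715, 0.004], [0.715, 0.7, 0.001], [-0.002, 0.004, -1.0]]
wrist_force: [-0.5, -0.1, -0.9]
grip_width: 0.012
finger_force: 0.0
```

```bash
python3 - <<'E'
from h import *
s=state();a=save("scene","s3.png");w=save("wrist","w3.png")
def proj(cam,X):
    m=camera_model(cam);K=m["intrinsics"];c=m["rotation"].T@(np.array(X)-m["eye"]);return (K@(np.array([c[0],-c[1],-c[2]])/-c[2]))[:2]
print(s["ee_pos"],s["wrist_force"],proj("scene",s["ee_pos"]))
A=cv2.resize(a[200:330,235:335],(400,520),interpolation=cv2.INTER_CUBIC)
p=(proj("scene",s["ee_pos"])-[235,200])*4;cv2.circle(A,tuple(int(v) for v in p),4,(0,255,0),1)
W=w[100:480,140:540].copy();cv2.circle(W,(318-140,264-100),4,(0,255,0),1)
cv2.imwrite('pics/c4.png',np.hstack([A,cv2.resize(W,(400,380),None) if 0 else cv2.copyMakeBorder(W,0,140,0,0,0)]))
E
```

```text
[0.413  0.1747 0.1613] [-0.4529 -0.1194 -0.8618] [289.377  247.6695]
```

View pics/c4.png

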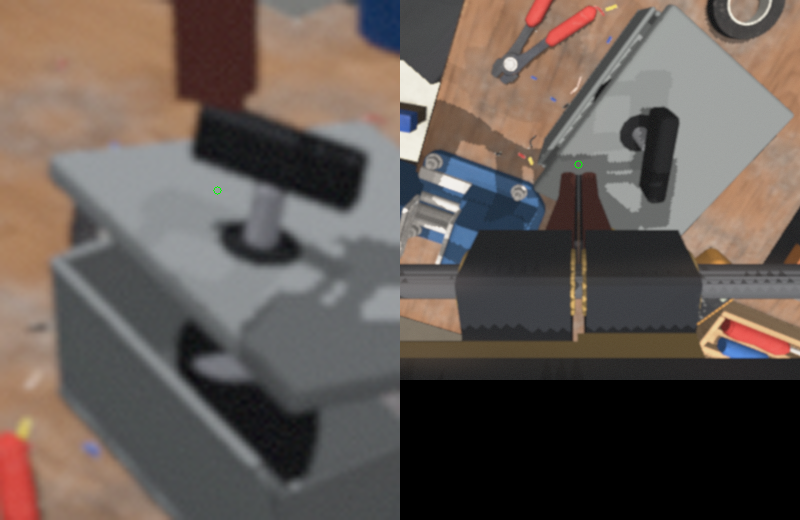

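The free fingertips appear about 36 mm short of the reported TCP in both views, at scene row 225 against a predicted 248. I'll check whether this changes when the jaw opens.

Emit:
apply_moves([
  [0,0,-20,0,0,0],
  [0,0,-20,0,0,0],
  [0,0,-20,0,0,0],
  [0,0,-20,0,0,0],
  [0,0,-20,0,0,0],
  [0,0,-20,0,0,0],
  [0,0,-20,0,0,0],
  [0,0,-20,0,0,0],
], jaw=1)

```text
t: 4.52
ee_pos: [0.4119, 0.1743, 0.1786]
eef_rot: [[-0.7, 0.715, -0.001], [0.715, 0.7, -0.0], [0.0, -0.001, -1.0]]
wrist_force: [0.3, 0.3, 0.5]
grip_width: 0.568
finger_force: 0.0
```

```bash
python3 - <<'E'
from h import *
s=state();a=save("scene","s4.png");w=save("wrist","w4.png")
def proj(cam,X):
    m=camera_model(cam);K=m["intrinsics"];c=m["rotation"].T@(np.array(X)-m["eye"]);return (K@(np.array([c[0],-c[1],-c[2]])/-c[2]))[:2]
print(s["ee_pos"],s["grip_width"],s["wrist_force"])
R=np.array(s["eef_rot"]);A=cv2.resize(a[130:330,210:360],(450,600),interpolation=cv2.INTER_CUBIC)
m=camera_model("wrist");M=np.linalg.inv(m["mount"]);W=w[100:480,170:520].copy()
for y in(-.044,0,.044):
  for d in (0,.02,.04):
    p=(proj("scene",s["ee_pos"]+R@[0,y,-d])-[210,130])*3;cv2.circle(A,tuple(int(v) for v in p),2,(0,255,0),-1)
    c=(M@[.01,y,-d,1])[:3];q=m["intrinsics"]@(np.array([c[0],-c[1],-c[2]])/-c[2]);cv2.circle(W,(int(q[0]-170),int(q[1]-100)),2,(0,255,0),-1)
cv2.imwrite('pics/c5.png',np.hstack([A,cv2.copyMakeBorder(W,0,220,0,0,0)]))
E
```

```text
[0.4119 0.1743 0.1786] 0.5682738392688561 [0.2899 0.2869 0.4838]
```

View pics/c5.png

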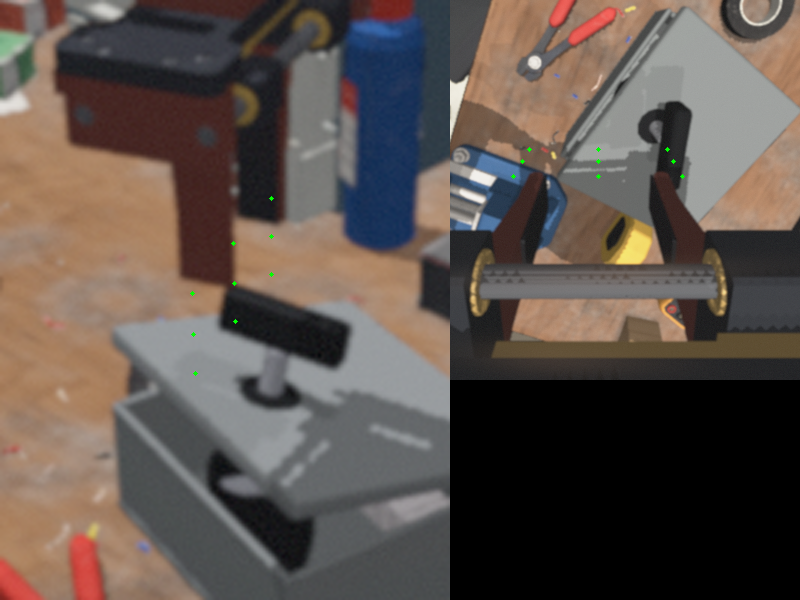

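In both views the true finger end is about 34 mm behind the reported TCP, with the jaw open or shut. It also matches the lid contact: the lid stopped at 10.5° with the TCP at 0.079. So I'll take the real tip as TCP z + 0.034 and push on until force shows.

Emit:
apply_moves([
  [0,0,10,0,0,0],
  [0,0,25,0,0,0],
  [0,0,40,0,0,0],
  [0,0,52,0,0,0],
  [0,0,64,0,0,0],
  [0,0,76,0,0,0],
  [0,0,86,0,0,0],
  [0,0,92,0,0,0],
  [0,0,97,0,0,0],
  [0,0,101,0,0,0],
  [0,0,105,0,0,0],
  [0,0,109,0,0,0],
  [0,0,113,0,0,0],
  [0,0,117,0,0,0],
  [0,0,120,0,0,0],
  [0,0,123,0,0,0],
  [0,0,125,0,0,0],
  [0,0,127,0,0,0],
  [0,0,128,0,0,0],
  [0,0,128,0,0,0],
], jaw=0)

```text
t: 6.28
ee_pos: [0.4119, 0.1744, 0.0508]
eef_rot: [[-0.7, 0.715, -0.0], [0.715, 0.7, -0.0], [0.0, -0.0, -1.0]]
wrist_force: [-0.2, 0.4, 0.7]
grip_width: 0.002
finger_force: 0.0
```

Emit:
apply_moves([
  [0,0,1,0,0,0],
  [0,0,2,0,0,0],
  [0,0,2,0,0,0],
])

```text
t: 6.53
ee_pos: [0.412, 0.1744, 0.0489]
eef_rot: [[-0.7, 0.715, 0.0], [0.715, 0.7, 0.0], [-0.0, 0.0, -1.0]]
wrist_force: [-0.3, -0.5, 0.3]
grip_width: 0.008
finger_force: 0.2
```

Emit:
apply_moves([
  [0,0,1,0,0,0],
  [0,0,2,0,0,0],
  [0,0,2,0,0,0],
])

```text
t: 6.78
ee_pos: [0.412, 0.1744, 0.0468]
eef_rot: [[-0.699, 0.715, -0.0], [0.715, 0.699, 0.0], [0.0, -0.0, -1.0]]
wrist_force: [0.2, 0.5, -0.2]
grip_width: 0.004
finger_force: 0.1
```

Emit:
apply_moves([
  [0,0,1,0,0,0],
  [0,0,2,0,0,0],
  [0,0,2,0,0,0],
])

```text
t: 7.03
ee_pos: [0.412, 0.1744, 0.0448]
eef_rot: [[-0.699, 0.715, -0.0], [0.715, 0.699, -0.0], [0.0, -0.0, -1.0]]
wrist_force: [1.0, 0.1, -0.1]
grip_width: 0.006
finger_force: 0.0
```

Emit:
apply_moves([
  [0,0,1,0,0,0],
  [0,0,2,0,0,0],
  [0,0,2,0,0,0],
])

```text
t: 7.28
ee_pos: [0.4121, 0.1744, 0.0446]
eef_rot: [[-0.699, 0.715, 0.001], [0.715, 0.699, 0.0], [-0.0, 0.001, -1.0]]
wrist_force: [-4.7, -1.4, 8.5]
grip_width: 0.006
finger_force: 4.5
```

```bash
python3 - <<'E'
from h import *
a=save("scene","s6.png")
g=[cv2.cvtColor(i,cv2.COLOR_BGR2GRAY) for i in (cv2.imread('pics/s1.png'),cv2.imread('pics/s4.png'),a)]
for c in (320,340,360): 
  for i in g: print(c,i[270:345:2,c])
E
```

```text
320 [150 151 151 151 151 150 142 106  80  78 100  95  91  92  91  92  91  92
  89  91  90  91  90  90  83  75  77  77  77  78  77  76  79  77  77  78
  76  76]
320 [100 103 104 103 110 104 104 104 102 103 102 104 101  90  78  78  91  90
  92  91  91  90  90  91  81  75  77  78  77  78  77  77  77  75  76  75
  77  76]
320 [ 90  97 108 148 155 117 103 103 103 104 103 103 103 105 104 105 103 103
 104 104 105  97  79  75  76  80  76  75  75  78  76  77  74  76  76  75
  75  75]
340 [150 151 151 150 150 150 133  91  75 104 139 152 154 148 146 127 120 119
 105  90  79  75  78  77  76  74  75  75  77  76  78  79  77  74  76  80
 100 104]
340 [103 112 146 120 103 102 102 105 103 102 101  86  76 105 145 127 118 119
 103  89  79  76  76  76  77  76  76  75  78  74  78  76  75  76  76  83
 100 104]
340 [105 102 104 104 103 104 103 105 105 104 106 104 105 103 103 105 102  89
  78  79  76  77  76  76  77  76  78  75  77  77  78  77  77  76  76  82
 100 103]
360 [152 151 151 151 151 148 116  81  74  70  69  72  71 105 107  85  78  75
  78  79  77  76  76  75  78  76  77  76  76  76  78  91 102 104 103  87
  82  88]
360 [130 103 104 102 103 102 104 102 100  88  76  70  72 106 107  84  78  76
  77  79  75  77  78  74  76  75  77  76  74  76  80  89 105 104 102  85
  84  85]
360 [158 158 159 157 159 158 159 159 160 160 158 136  99  81  78  77  76  78
  79  75  77  77  77  78  77  76  75  77  77  78  78  87 104 104 102  88
  82  86]
```

The lid is shut: 8.5 N contact and the scene edge is down on the rim. The contact gives a tip offset of about 37 mm (lid top 0.082 at TCP 0.0446), which matches the images. Now I lift, open the jaw and measure the bar with the wrist camera.

Emit:
apply_moves([
  [0,0,-8,0,0,0],
  [0,0,-30,0,0,0],
  [0,0,-60,0,0,0],
  [0,0,-90,0,0,0],
  [0,0,-108,0,0,0],
  [0,0,-114,0,0,0],
  [0,0,-114,0,0,0],
  [0,0,-114,0,0,0],
  [0,0,-114,0,0,0],
], jaw=1)

```text
t: 8.08
ee_pos: [0.4113, 0.1741, 0.155]
eef_rot: [[-0.699, 0.715, -0.003], [0.715, 0.699, -0.001], [0.001, -0.003, -1.0]]
wrist_force: [-0.0, -0.5, 0.5]
grip_width: 0.645
finger_force: 0.0
```

```bash
python3 - <<'E'
from h import *
s=state();w=save("wrist","w7.png");np.savez('w7.npz',p=s["ee_pos"],R=s["eef_rot"]);print(s["ee_pos"],s["grip_width"])
W=cv2.resize(w[80:330,200:520],None,fx=2.5,fy=2.4,interpolation=cv2.INTER_CUBIC)
cv2.imwrite('pics/w7c.png',W)
E
```

```text
[0.4113 0.1741 0.155 ] 0.6452869142584478
```

View pics/w7c.png

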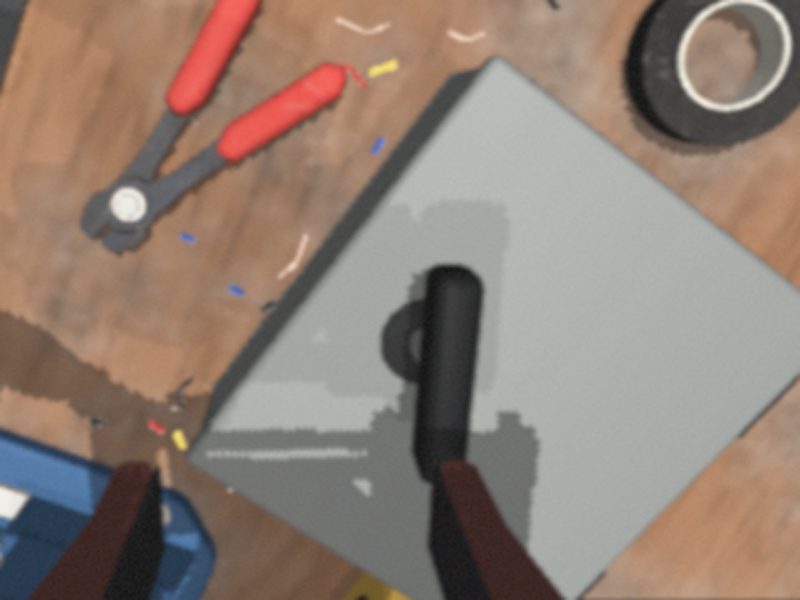

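The bar runs from about (455,268) to (442,475) in the crop. The ring centre is at about (424,341), and the lid corners are FL (494,58) and FR (193,455). Now I convert these.

```bash
python3 - <<'E'
from h import *
D=np.load('w7.npz');T=np.eye(4);T[:3,:3]=D["R"];T[:3,3]=D["p"]
m=camera_model("wrist");C=T@m["mount"];K=m["intrinsics"]
def W(X,Y,z):
    u,v=200+X/2.5,80+Y/2.4
    d=C[:3,:3]@[(u-K[0,2])/K[0,0],-(v-K[1,2])/K[1,1],-1];return C[:3,3]+d*(z-C[2,3])/d[2]
FL,FR=W(494,58,.082),W(193,455,.082);d=FR-FL;M=(FL+FR)/2
yaw=np.arctan2(d[1],d[0])+np.pi/2;u=np.array([np.cos(yaw),np.sin(yaw),0])
print(FL,FR,np.linalg.norm(d),np.degrees(yaw),"axis",M+.04*u)
print("ring",W(424,341,.083))
L=[W(428,280,.126),W(418,400,.126)];Rr=[W(482,290,.126),W(470,410,.126)]
for e in (L,Rr): v=e[0]-e[1];print(e,np.degrees(np.arctan2(v[1],v[0])))
print("far end",W(455,268,.126), "width",np.cross((L[0]-L[1])[:2]/np.linalg.norm(L[0]-L[1]),(Rr[0]-L[0])[:2]))
E
```

```text
[0.384  0.2881 0.082 ] [0.4107 0.1226 0.082 ] 0.167698141312906 9.167908761563934 axis [0.4368 0.2117 0.082 ]
ring [0.4367 0.2097 0.083 ]
[array([0.4108, 0.227 , 0.126 ]), array([0.4358, 0.1999, 0.126 ])] 132.62403878598823
[array([0.4237, 0.2355, 0.126 ]), array([0.449 , 0.2083, 0.126 ])] 132.86126599876715
far end [0.4136 0.2346 0.126 ] width -0.015235895745810708<stdin>:13: DeprecationWarning: Arrays of 2-dimensional vectors are deprecated. Use arrays of 3-dimensional vectors instead. (deprecated in NumPy 2.0)
```

All estimates agree: axis ≈ (0.4368, 0.2097), bar yaw −47.3°. Next I go over the bar and descend so the true tips are at z≈0.100.

Emit:
apply_moves([
  [2,12,0,0,0,1],
  [5,28,0,0,0,1.6],
  [7,40,0,0,0,1.6],
  [8,43,2,0,0,1.6],
  [8,43,12,0,0,1.6],
  [8,43,30,0,0,1.6],
  [8,43,48,0,0,1.6],
  [8,43,64,0,0,1.6],
  [8,43,78,0,0,1.6],
  [8,43,87,0,0,1.6],
  [8,43,92,0,0,1.6],
  [8,43,92,0,0,1.6],
], jaw=0.5)

```text
t: 9.13
ee_pos: [0.4361, 0.2095, 0.0633]
eef_rot: [[-0.679, 0.734, -0.002], [0.734, 0.679, -0.001], [0.001, -0.002, -1.0]]
wrist_force: [-1.0, -0.5, 0.4]
grip_width: 0.499
finger_force: 0.0
```

Emit:
apply_moves([
  [0,0,0,0,0,0],
  [0,0,0,0,0,0],
  [0,0,0,0,0,0],
  [0,0,0,0,0,0],
  [0,0,0,0,0,0],
  [0,0,0,0,0,0],
  [0,0,0,0,0,0],
  [0,0,0,0,0,0],
  [0,0,0,0,0,0],
], jaw=0, force=45)

```text
t: 9.88
ee_pos: [0.4373, 0.2102, 0.0654]
eef_rot: [[-0.679, 0.734, 0.001], [0.734, 0.679, 0.0], [-0.0, 0.0, -1.0]]
wrist_force: [-1.5, 0.1, 3.2]
grip_width: 0.156
finger_force: 45.0
```

Gripped at 13.7 mm. Now press gently and check the hard stop.

Emit:
apply_moves([
  [0,0,1,0,0,0],
  [0,0,2,0,0,0],
  [0,0,3,0,0,0],
  [0,0,4,0,0,0],
  [0,0,4,0,0,0],
])

```text
t: 10.3
ee_pos: [0.4375, 0.2102, 0.064]
eef_rot: [[-0.679, 0.734, 0.002], [0.734, 0.679, 0.001], [-0.001, 0.002, -1.0]]
wrist_force: [-5.2, -3.1, 16.2]
grip_width: 0.155
finger_force: 45.0
```

Hard stop met at 16 N. Turn anticlockwise towards the slot while pressing, in short calls.

Emit:
apply_moves([
  [0,0,0,0,0,-2],
  [0,0,0,0,0,-5],
  [0,0,0,0,0,-8],
  [0,0,0,0,0,-11],
  [0,0,0,0,0,-14],
  [0,0,0,0,0,-16],
  [0,0,0,0,0,-16],
])

```text
t: 10.88
ee_pos: [0.4375, 0.2102, 0.0638]
eef_rot: [[-0.856, 0.517, 0.002], [0.517, 0.856, 0.001], [-0.001, 0.001, -1.0]]
wrist_force: [-6.1, -2.9, 15.0]
grip_width: 0.159
finger_force: 45.0
```

Emit:
apply_moves([
  [0,0,0,0,0,-2],
  [0,0,0,0,0,-4],
  [0,0,0,0,0,-7],
  [0,0,0,0,0,-10],
  [0,0,0,0,0,-12],
  [0,0,0,0,0,-12],
])

```text
t: 11.38
ee_pos: [0.4372, 0.2101, 0.0615]
eef_rot: [[-0.945, 0.328, 0.0], [0.328, 0.945, -0.0], [-0.0, 0.0, -1.0]]
wrist_force: [-0.6, -1.8, 4.9]
grip_width: 0.155
finger_force: 45.0
```

It dropped: z is 0.0615 and the force fell to about 5 N (spring only), with the handle at about 0.49 rad. Now I push it in.

Emit:
apply_moves([
  [0,0,1,0,0,0],
  [0,0,3,0,0,0],
  [0,0,5,0,0,0],
  [0,0,7,0,0,0],
  [0,0,8,0,0,0],
  [0,0,8,0,0,0],
])

```text
t: 11.88
ee_pos: [0.4373, 0.2101, 0.0534]
eef_rot: [[-0.944, 0.33, 0.0], [0.33, 0.944, -0.0], [-0.0, 0.0, -1.0]]
wrist_force: [-1.1, -2.0, 6.3]
grip_width: 0.159
finger_force: 45.0
```

Emit:
apply_moves([
  [0,0,1,0,0,0],
  [0,0,2,0,0,0],
  [0,0,3,0,0,0],
  [0,0,3,0,0,0],
])

```text
t: 12.22
ee_pos: [0.4374, 0.2102, 0.0524]
eef_rot: [[-0.944, 0.33, 0.001], [0.33, 0.944, 0.0], [-0.001, 0.001, -1.0]]
wrist_force: [-4.6, -3.5, 15.8]
grip_width: 0.158
finger_force: 45.0
```

Fully in (z=0.0524, firm stop). Turn clockwise.

Emit:
apply_moves([
  [0,0,0,0,0,2],
  [0,0,0,0,0,5],
  [0,0,0,0,0,9],
  [0,0,0,0,0,13],
  [0,0,0,0,0,17],
  [0,0,0,0,0,22],
  [0,0,0,0,0,27],
  [0,0,0,0,0,32],
  [0,0,0,0,0,37],
  [0,0,0,0,0,42],
  [0,0,0,0,0,47],
  [0,0,0,0,0,52],
  [0,0,0,0,0,57],
  [0,0,0,0,0,62],
  [0,0,0,0,0,67],
  [0,0,0,0,0,71],
  [0,0,0,0,0,75],
  [0,0,0,0,0,78],
  [0,0,0,0,0,80],
  [0,0,0,0,0,80],
])

```text
t: 13.88
ee_pos: [0.4377, 0.2103, 0.0524]
eef_rot: [[0.163, 0.987, 0.002], [0.987, -0.163, 0.001], [0.001, 0.002, -1.0]]
wrist_force: [-4.3, -2.8, 14.7]
grip_width: 0.155
finger_force: 45.0
```

```bash
python3 -c "
from h import *
s=state();print(s['ee_pos'],s['wrist_force'],s['wrist_torque'],s['q'])"
```

```text
[0.4377 0.2103 0.0524] [-4.3096 -2.7746 14.6669] [-0.6044  0.9946 -0.0209] [ 0.378  -0.2089  1.7537 -0.0002  1.5946  0.5421]
```

Emit:
apply_moves([
  [0,0,0,0,0,2],
  [0,0,0,0,0,4],
  [0,0,0,0,0,6],
  [0,0,0,0,0,8],
  [0,0,0,0,0,8],
])

```text
t: 14.3
ee_pos: [0.4378, 0.2103, 0.0525]
eef_rot: [[0.299, 0.954, 0.002], [0.954, -0.299, 0.001], [0.001, 0.002, -1.0]]
wrist_force: [-3.9, -2.9, 14.3]
grip_width: 0.153
finger_force: 45.0
```

```bash
python3 -c "
from h import *
s=state();print(s['ee_pos'],s['wrist_force'],s['wrist_torque'],s['eef_rot'])"
```

```text
[0.4378 0.2103 0.0525] [-3.9041 -2.922  14.2586] [-0.6268  1.0262 -0.0009] [[ 0.299   0.9542  0.0023]
 [ 0.9542 -0.299   0.0006]
 [ 0.0013  0.002  -1.    ]]
```

Emit:
apply_moves([
  [0,0,0,0,0,2],
  [0,0,0,0,0,4],
  [0,0,0,0,0,6],
  [0,0,0,0,0,6],
])

```text
t: 14.63
ee_pos: [0.4378, 0.2103, 0.0524]
eef_rot: [[0.397, 0.918, 0.002], [0.918, -0.397, 0.001], [0.001, 0.002, -1.0]]
wrist_force: [-4.9, -3.8, 13.7]
grip_width: 0.155
finger_force: 45.0
```

```bash
python3 -c "
from h import *
s=state();print(s['ee_pos'],s['wrist_force'],s['wrist_torque'],s['eef_rot'][1])"
```

```text
[0.4378 0.2103 0.0524] [-4.9398 -3.8483 13.6896] [-0.665   1.0763  0.2001] [ 0.918  -0.3966  0.0005]
```

Emit:
apply_moves([
  [0,0,0,0,0,1],
  [0,0,0,0,0,3],
  [0,0,0,0,0,4],
  [0,0,0,0,0,4],
])

```text
t: 14.97
ee_pos: [0.4378, 0.2103, 0.0524]
eef_rot: [[0.458, 0.889, 0.002], [0.889, -0.458, 0.0], [0.002, 0.002, -1.0]]
wrist_force: [-3.8, -1.8, 14.1]
grip_width: 0.157
finger_force: 45.2
```

```bash
python3 -c "
from h import *
s=state();print(s['ee_pos'],s['wrist_force'],s['wrist_torque'],s['eef_rot'][1])"
```

```text
[0.4378 0.2103 0.0524] [-3.8052 -1.8438 14.0957] [-0.2935  0.8366  0.6246] [ 0.8887 -0.4584  0.0005]
```

The torque rose to 0.62 N m, so the stop is reached. Ease up to let the spring seat it while holding the angle, then open.

Emit:
apply_moves([
  [0,0,-2,0,0,0],
  [0,0,-4,0,0,0],
  [0,0,-6,0,0,0],
  [0,0,-7,0,0,0],
  [0,0,-8,0,0,0],
  [0,0,-8,0,0,0],
])

```text
t: 15.47
ee_pos: [0.4374, 0.2101, 0.0572]
eef_rot: [[0.457, 0.889, 0.0], [0.889, -0.457, -0.0], [-0.0, 0.0, -1.0]]
wrist_force: [5.0, -0.0, -3.3]
grip_width: 0.158
finger_force: 45.2
```

Emit:
apply_moves([
  [0,0,-8,0,0,0],
  [0,0,-8,0,0,0],
  [0,0,-8,0,0,0],
  [0,0,-8,0,0,0],
  [0,0,-8,0,0,0],
  [0,0,-8,0,0,0],
])

```text
t: 15.97
ee_pos: [0.4365, 0.209, 0.0596]
eef_rot: [[0.458, 0.889, -0.005], [0.889, -0.458, -0.003], [-0.005, -0.003, -1.0]]
wrist_force: [14.5, 2.1, -27.7]
grip_width: 0.158
finger_force: 44.9
```

The second call pulled 8 mm further up. The latch resisted with 28 N, so it holds. Relieve the pull, then open.

Emit:
apply_moves([
  [0,0,3,0,0,0],
  [0,0,6,0,0,0],
  [0,0,6,0,0,0],
])

```text
t: 16.22
ee_pos: [0.4369, 0.2093, 0.059]
eef_rot: [[0.458, 0.889, -0.001], [0.889, -0.458, -0.002], [-0.002, -0.0, -1.0]]
wrist_force: [2.9, -5.7, 0.6]
grip_width: 0.157
finger_force: 44.9
```

```bash
python3 -c "
from h import *
s=state();print(s['ee_pos'],s['wrist_force'],s['wrist_torque'],s['eef_rot'][1])"
```

```text
[0.4369 0.2093 0.059 ] [ 2.9404 -5.7364  0.6439] [-1.4894 -0.5385  0.5256] [ 0.889  -0.4578 -0.002 ]
```

Force is near zero and the clockwise torque is still held. Open the jaw in place, then lift clear.

Emit:
apply_moves([
  [0,0,0,0,0,0],
  [0,0,0,0,0,0],
  [0,0,0,0,0,0],
  [0,0,0,0,0,0],
  [0,0,0,0,0,0],
  [0,0,0,0,0,0],
  [0,0,0,0,0,0],
  [0,0,0,0,0,0],
], jaw=0.6)

```text
t: 16.88
ee_pos: [0.4371, 0.2102, 0.0601]
eef_rot: [[0.457, 0.889, -0.0], [0.889, -0.457, 0.0], [0.0, -0.0, -1.0]]
wrist_force: [-0.0, -0.4, -0.2]
grip_width: 0.603
finger_force: 0.0
```

Emit:
apply_moves([
  [0,0,-10,0,0,0],
  [0,0,-30,0,0,0],
  [0,0,-55,0,0,0],
  [0,0,-80,0,0,0],
  [-15,0,-105,0,0,0],
  [-40,0,-125,0,0,0],
  [-65,0,-140,0,0,0],
  [-80,0,-145,0,0,0],
  [-80,0,-145,0,0,0],
])

```text
t: 17.63
ee_pos: [0.4007, 0.1376, 0.2087]
eef_rot: [[0.459, 0.888, 0.005], [0.888, -0.459, 0.001], [0.003, 0.004, -1.0]]
wrist_force: [0.2, -0.5, 0.0]
grip_width: 0.598
finger_force: 0.0
```

```bash
python3 - <<'E'
from h import *
s=state();print(s["t"],s["ee_pos"],s["wrist_force"])
a=save("scene","s9.png");w=save("wrist","w9.png");b=save("top","t9.png")
cv2.imwrite('pics/c9.png',np.hstack([cv2.resize(a[190:380,220:440],(440,380)),cv2.resize(w,(360,270))[:270] if 0 else cv2.copyMakeBorder(cv2.resize(w,(360,270)),0,110,0,0,0)]))
E
```

```text
17.6333 [0.4007 0.1376 0.2087] [ 0.2279 -0.52    0.0477]
```

View pics/c9.png

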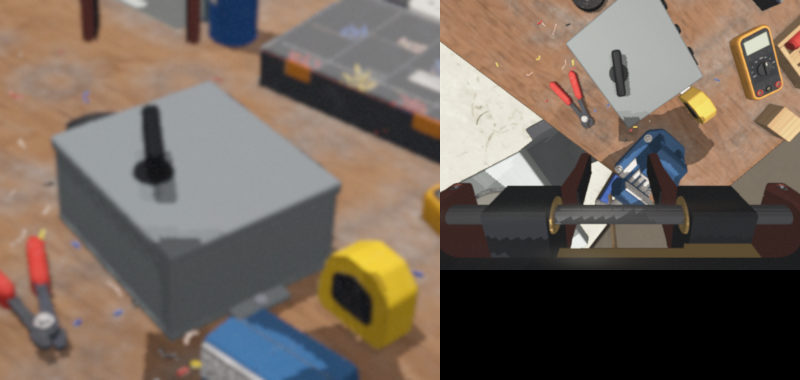

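The lid is flat on the box with the handle low and turned. The cutters, tape measure and tape roll haven't moved, and the arm is clear. Handing in.

```bash
python3 -c "
from bench import *
print(close_job())"
```

```text
the job is handed in; nothing more can be done
None
```

The lid is shut and the T-handle is latched: it was pushed fully in, turned clockwise to its stop, held against a 28 N upward pull and released. In the last pictures the cutters, tape measure and tape roll look unmoved, and the job was handed in at about 18 s with the arm clear; no verdict was returned.

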